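Couple the drawbar to its tow ball

ROBOT

A 7-joint arm with a two-finger parallel gripper is mounted at the origin on a cart in front of the work surface, level with it; the furniture and walls round the work are solid. World frame = base frame: x ahead of the robot, y to its left, z up, the work surface at z = 0. Lengths are in m, angles in degrees, forces in N, time in s.
With the tool pointing down it reaches from about 0.425 to 0.825 m from the base axis. Payload 3.6 kg.
Tool frame: the origin (TCP) lies on the mounting face of the last link; the fingertips stand 173 mm ahead of it and the grasp point (between the pads) lies 155 mm ahead of it; z points along the fingers, y is the line along which they close (so a half turn about z gives the same grasp; the last joint's range is limited). The gripper opens to 85 mm and grips with 20 to 120 N. Pads are 22 mm wide; open, the fingers measure 114 mm over their backs; the gripper's body (76 mm by 85 mm) begins 54 mm behind the grasp point. The pads swing forward as they close: fully open they stand 13 mm farther back than shut.
Start: joints at [-76.232, 35.231, -0.722, 81.555, 0.464, 63.22, -2.315], TCP at [0.171, 0.627, 0.405] pointing down, gripper open.
Joint ranges: [-178.69, 178.69], [-17.37, 117.87], [-77.05, 75.6], [15.02, 138.74], [-78.02, 258.01], [0.78, 113.62], [-162.83, 162.83]. Speed limits (degrees/s): [159.86, 159.86, 180, 180, 180, 180, 180].

INTERFACE

Orientations are given as [roll, pitch, yaw] about the fixed x, y, z axes, in that order (R = Rz(yaw) Ry(pitch) Rx(roll)).
In Python, from station import bot gives the robot as it stands.
- The arm moves only by the shell command python3 -m inch 'ROWS' [OPENING] [FORCE]. ROWS is JSON, a list of rows, each a list of 6 numbers: the shift along the world's x, y, z as a fraction of full scale, then the turn, a rotation vector about the world's x, y, z as a fraction of full scale. In form: [[x, y, z, rx, ry, rz], ...]. A call has exactly 8 rows; each row is the pose to reach, as a shift and turn from the pose commanded when the call began, turning the shorter way round; what a row does not reach only later rows make up. Full scale, the value 1, is 0.3 m for a shift and 180 degrees for a turn. A row lasts 1/12 s, in which the tool goes at most 41.7 mm and 7.16 degrees, less where a joint would pass 70% of its speed; a pose out of reach is approached as far as the arm can. A call with a number of a shift or a turn outside -1 to 1 is refused whole. A call with a gripper value outside its range is refused whole. OPENING is the opening, from -1 (shut) to 1 (fully open), so that 0 is half open, set as the call begins (- or left out, the last holds). The fingers move at their own pace and stop on an object; FORCE is the grip in N (left out, the last holds). Time passes only in rows, so rows that repeat a pose let the fingers close, or fill a call up. It gives the time, the measured TCP pose, the force, the opening and the grip force at its end, in the units of the state.
- bot.sense(): the state, without advancing time (a new reading comes with each control period).
- bot.get_image(name): name is "scene" or "side" or "wrist"; returns (picture, depth): 400x640x3 uint8, red, green, blue; 400x640 float32, m along the optical axis (not along the pixel's ray), 0 where there is no reading.
- bot.camera_info(name): a dict with "camera_matrix" (3x3 intrinsics, pixels), "k1" (the pictures are not rectified: a ray, as slopes to the right and down, at radius r is drawn at 1 + k1 r^2 times it, then the intrinsics apply), "rvec" (rotation vector, rad) and "tvec" (3), from world to camera coordinates, as OpenCV has them; the wrist camera has in their place "tool_from_camera" (4x4, takes a point from camera to tool coordinates, whose origin is the TCP and whose axes are the flange's). Camera axes: x right, y down, z forward; pixel columns grow to the right and rows downward; lengths in m; the calibration is good to about 2 mm. A picture is of the moment at which its call begins: read the wrist's pose just before it. camera_info takes no time and is no camera call.
- bot.hand_in(): hands the job in; it is judged then, once.
The state is a dict: "clock": time; "joint_pos": joint angles; "joint_velocities": joint speeds; "joint_torque": joint torques, N m; "ee_pos": TCP position; "orientation": TCP orientation; "force": force on the tool from outside, world axes, zero at the start; "wrist_torque": the same for the moment, N m; "finger_gap": opening from 0.0 (shut) to 1.0 (fully open); "finger_force": force on a finger pad.
Only numpy, scipy, OpenCV 4.12 (cv2) and the standard library are available. Lean on these libraries where they do the work, as an engineer would, in place of code of your own. Each camera call takes 0.05 s, during which the arm holds its last target. There are 200 camera calls.

TASK

Couple the drawbar on the hitch stand to the larger of the two tow balls: raise the coupler's lock handle fully, swing the drawbar over that ball, lower the head until the ball is fully home in the socket with the handle still up, and then press the handle fully down to lock it. Do not shift any of the loose things standing around, and let go when finished.

Things in the scene. Friction and masses are not known exactly. Their poses are not given: they have to be found in the camera images.
- stand: Fixed hitch stand: T-shaped steel plate 8 mm thick (crosspiece 85 x 270 mm, centred 200 mm from the origin along -x) with a column 44 mm thick. Origin on the worktop, on the column's vertical swivel axis; its -x axis points along the plate, roughly towards the robot. The drawbar's yoke on the column reaches 129 mm above the worktop.
- swivel (a joint): Turning of the drawbar about the column's vertical axis, rad, positive counterclockwise from above; range -0.62 to 0.62. At 0 the drawbar lies along the stand's -x axis: its heading (column to head) is stand yaw + swivel + pi. Stays where it is left, moves with about 1.5 N at the head. The balls stand near +0.45 and -0.45.
- drawbar (a joint): Tilt of the drawbar about a level axis that crosses the swivel axis 110 mm above the worktop, rad, positive = head up; range -0.2 to 0.42; 0 = level, as when seated on a ball. Stays where it is left; about 3 N presses the head down, 6 N lifts it. Above 0.23 the head swings clear over the balls. Grey bar 40 mm wide, its top 18 mm above its axis line (bolt heads 24 mm).
- lock_handle (a joint): Rotation of the lock handle, rad: 0 = down, locked; 0.90 = fully raised. Stays where it is left, needs about 0.07 N m. It turns about point handle_hinge; the end with the paddle rises, so the paddle goes up and towards the head. Its forked tongue, below the hinge, bars the ball's way in when the handle is down and grips under a seated ball; above 0.4 rad it is clear.
- socket (a point): Centre of the ball socket, on the bar's axis line 220 mm from the tilt axis; it meets the ball's centre when seated. The grey head is 52 mm wide, from 22 mm behind to 40 mm in front of this point, roof top 28 mm above it, open below with flared lips (64 mm over the lips, 28 mm below this point) that guide a ball up to about 6 mm off.
- head_top (a point): Centre of the round pressing boss (28 mm across) on top of the coupler head, 14 mm in front of the socket centre and 33 mm above it: the place to press the head down.
- handle_hinge (a point): Lock handle hinge: a level axis across the bar, 175 mm from the tilt axis and 30 mm above the bar's axis line. From it a lever 16 mm wide and 7 mm thick runs 65 mm back towards the column (parallel to the bar at 0) and ends in the upright paddle.
- paddle (a point): Middle of the top edge of the handle's upright paddle (7 mm thick, 36 mm wide), 65 mm from the hinge axis along the lever and 40 mm above the lever's line. Pushed from its column side towards the head it raises the handle; pushed from its head side towards the column and then down it lowers it.
- ball_large_centre (a point): Centre of the larger ball, 38 mm in diameter, plain steel, 110 mm above the worktop on a fixed post 28 mm thick; 220 mm from the swivel axis. The coupler fits this one.
- ball_small_centre (a point): Centre of the smaller ball, 25 mm in diameter, plain steel, same height and same kind of post, at the other of the two stations. Too small for the coupler.
- spray_can: Bystander: aerosol can, 54x63x195 mm, standing loose on the worktop; origin at the centre of its underside.
- oil_bottle: Bystander: small plastic oil bottle with a spout, 31x48x146 mm, standing loose on the worktop; origin at the centre of its underside.
- jar: Bystander: clear jar with a dark lid, 57x56x78 mm, standing loose on the worktop; origin at the centre of its underside.
- spare_die: Bystander: slim turned steel die standing on end, 27x27x72 mm, standing loose on the worktop; origin at the centre of its underside.
- cork_block: Bystander: cork sanding block, 55x90x30 mm, standing loose on the worktop; origin at the centre of its underside.
- bushing: Bystander: flanged steel bushing, 37x37x22 mm, standing loose on the worktop; origin at the centre of its underside.
- lock_ring: Bystander: steel collar lying flat, 33x35x8 mm, standing loose on the worktop; origin at the centre of its underside.

How it is judged:
By the outcome, as a careful person would: the job done as asked, in the order asked, and still so for the second after the job is handed in, with the robot touching nothing.
It also fails if it takes over 64 s, if anything falls off the work surface, if the arm or the gripper's body presses on something with over 40 N, if the wrist force passes 120 N, or if a joint passes its speed limit or range.

## Working session

There is one attempt and no reset: what is moved stays moved. The work goes in short steps, Python scripts to look and compute and a shell command to move; the robot and the scene stay as the last step left them, time stands still between calls to the robot, and variables do not carry over. Pictures are saved under pics/ and viewed, at most 10 in all, crops included, and the job is handed in when it is done.

```bash
ls; mkdir -p pics; cat > h.py <<'E'
import numpy as np, cv2
from station import bot
from scipy.spatial.transform import Rotation as R
def cam(name):
    s=bot.sense(); im,d=bot.get_image(name); c=bot.camera_info(name)
    K=np.array(c["camera_matrix"]);k1=c["k1"]
    if name=="wrist":
        T=np.eye(4);T[:3,:3]=R.from_euler('xyz',s["orientation"],degrees=True).as_matrix();T[:3,3]=s["ee_pos"]
        W=T@np.array(c["tool_from_camera"])
    else:
        C=np.eye(4);C[:3,:3]=cv2.Rodrigues(np.array(c["rvec"],float))[0];C[:3,3]=np.ravel(c["tvec"]);W=np.linalg.inv(C)
    v,u=np.mgrid[0:400,0:640].astype(np.float64)
    p=np.stack([u.ravel(),v.ravel()],1).reshape(-1,1,2)
    n=cv2.undistortPoints(p,K,np.array([k1,0,0,0.])).reshape(400,640,2)
    P=np.dstack([n*d[...,None],d])
    X=P@W[:3,:3].T+W[:3,3]; X[d==0]=np.nan
    return im,d,X
def save(im,f): cv2.imwrite(f,im[...,::-1])
E
python3 - <<'E'
from h import *
s=bot.sense();print(s)
for n in("scene","side"):
    im,d,X=cam(n);np.savez("/tmp/%s.npz"%n,im=im,X=X);save(im,"pics/%s0.png"%n)
E
```

```text
pics
{'clock': 0.0, 'joint_pos': array([-76.2311739 ,  35.28952673,  -0.72296781,  81.64263302,
         0.46637023,  63.22076717,  -2.31385188]), 'joint_velocities': array([-0.02316818, -0.02066805, -0.07137535,  0.11608557,  0.061468  ,
        0.0676844 , -0.02439037]), 'joint_torque': array([-4.08618653e-04, -4.69215274e+01,  2.59121368e-01, -1.71036226e+01,
        1.00396611e-02,  9.80279205e-03,  5.24590845e-06]), 'ee_pos': array([0.17127911, 0.62668602, 0.40352687]), 'orientation': array([-1.79850045e+02,  4.19955521e-03,  1.64718676e+02]), 'force': array([-0.2112723 , -0.59368622, -0.23424431]), 'wrist_torque': array([-0.00831244, -0.03230991, -0.02041512]), 'finger_force': 0.0, 'finger_gap': 0.9999333746231693}
```

View pics/scene0.png

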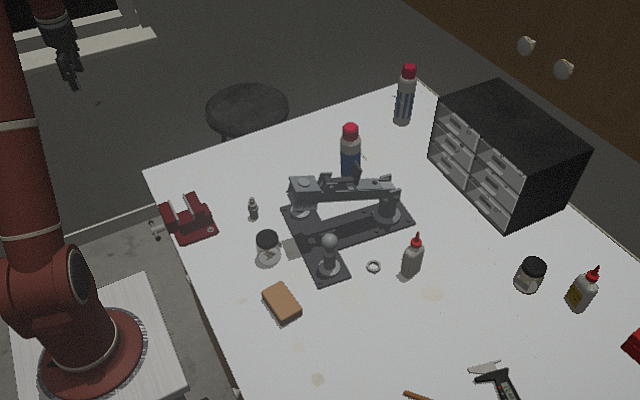

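View pics/side0.png

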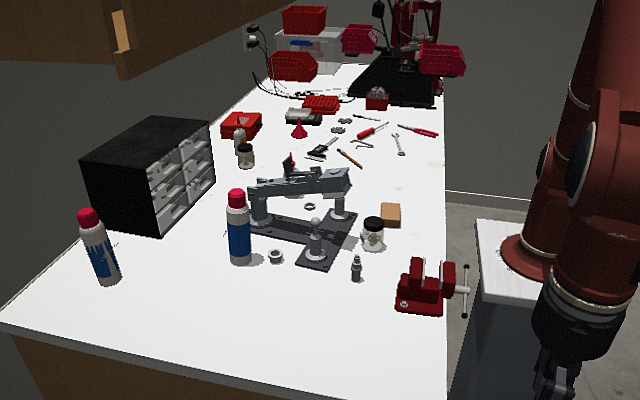

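The scene view shows the drawbar (head near 303,187, column near 388,205), one ball at (330,243) and a second post under the head near (300,210). In the side view the other ball is at (316,222), and the first post is behind the head near (340,210). Next I measure these points.

```bash
python3 - <<'E'
from h import *
for n in("scene","side"):
    z=np.load("/tmp/%s.npz"%n);X=z["X"];im=z["im"]
    m=(X[...,0]>0.3)&(X[...,0]<1.1)&(np.abs(X[...,1])<.5)
    P=X[m&(X[...,2]>.02)&(X[...,2]<.3)]
    print(n,len(P),"table z",np.nanmedian(X[m&(np.abs(X[...,2])<.02)][:,2]))
    H=X
    pts={"scene":{"ball":(330,240),"head":(303,183),"col":(390,190),"paddle":(357,172),"die":(253,205),"jar":(267,237),"cork":(282,302),"oil":(415,240),"spray":(350,130),"ring":(373,262),"baseNear":(330,270)},
         "side":{"ball":(316,221),"head":(338,178),"col":(255,190),"paddle":(290,165),"die":(356,262),"jar":(373,222),"cork":(390,212),"bush":(276,254),"spray":(237,192),"post":(338,212)}}[n]
    for k,(u,v) in pts.items():
        print(k,np.round(np.nanmedian(X[v-1:v+2,u-1:u+2].reshape(-1,3),0),3))
# top-down height map, merged
img=np.zeros((600,700,3),np.uint8);hm=np.full((600,700),-1.)
for n in("scene","side"):
    z=np.load("/tmp/%s.npz"%n);X=z["X"].reshape(-1,3);I=z["im"].reshape(-1,3)
    ok=np.isfinite(X[:,0]);X=X[ok];I=I[ok]
    r=((0.95-X[:,0])*1000).astype(int);c=((0.35-X[:,1])*1000).astype(int)
    for a,b,h,q in zip(r,c,X[:,2],I):
        if 0<=a<600 and 0<=b<700 and h<.35:
            sl=(slice(max(a-1,0),a+2),slice(max(b-1,0),b+2))
            mk=hm[sl]<h
            hm[sl][mk]=h;img[sl][mk]=cv2.applyColorMap(np.uint8([[np.clip(h/.2*255,0,255)]]),cv2.COLORMAP_JET)[0,0][::-1]
for k in range(0,700,100): cv2.line(img,(k,0),(k,599),(90,90,90),1)
for k in range(50,600,100): cv2.line(img,(0,k),(699,k),(90,90,90),1)
save(img,"pics/top.png")
E
```

```text
scene 23549 table z -0.00041729792639777497
ball [ 0.524 -0.07   0.126]
head [0.519 0.039 0.208]
col [ 0.721 -0.008  0.128]
paddle [0.643 0.017 0.202]
die [0.442 0.171 0.052]
jar [0.423 0.044 0.077]
cork [ 0.388 -0.101  0.03 ]
oil [ 0.687 -0.157  0.121]
spray [0.714 0.161 0.19 ]
ring [ 0.63  -0.095  0.004]
baseNear [ 0.523 -0.075  0.023]
side 18793 table z -0.00010844016888772456
ball [0.547 0.14  0.119]
head [0.51  0.075 0.203]
col [0.73  0.045 0.124]
paddle [0.641 0.023 0.196]
die [0.443 0.189 0.055]
jar [0.423 0.052 0.077]
cork [ 0.39  -0.081  0.03 ]
bush [0.647 0.146 0.01 ]
spray [0.72  0.177 0.194]
post [ 0.529 -0.044  0.033]
```

View pics/top.png

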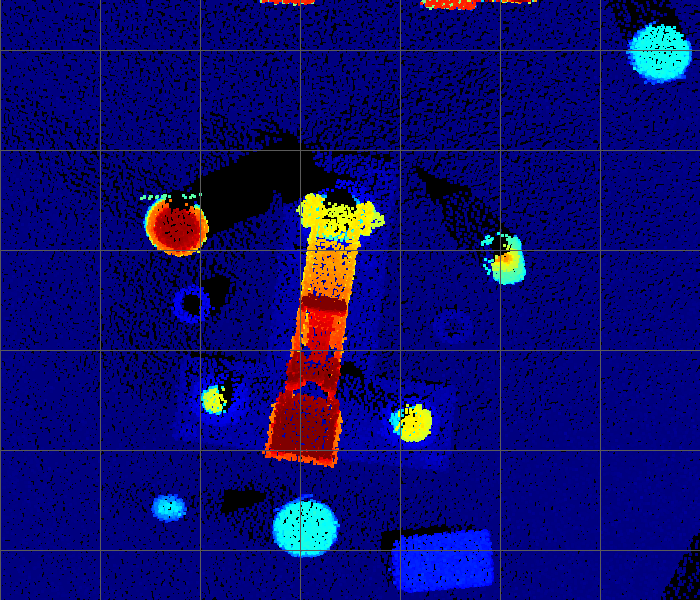

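```bash
cat > fit.py <<'E'
from h import *
from scipy.optimize import least_squares
P=np.vstack([np.load("/tmp/%s.npz"%n)["X"].reshape(-1,3) for n in("scene","side")])
P=P[np.isfinite(P[:,0])]
def sph(c,r):
    Q=P[(np.hypot(P[:,0]-c[0],P[:,1]-c[1])<.03)&(P[:,2]>.1)&(P[:,2]<.14)]
    f=least_squares(lambda p:np.linalg.norm(Q-np.r_[p,.110],axis=1)-r,c,loss='soft_l1',f_scale=.002)
    g=least_squares(lambda p:np.linalg.norm(Q-np.r_[p[:2],.110],axis=1)-p[2],[*c,r],loss='soft_l1',f_scale=.002)
    return f.x,g.x[2],len(Q)
L,rl,nl=sph((.528,-.062),.019);S,rs,ns=sph((.55,.135),.0125)
print("L",L,rl,nl,"S",S,rs,ns,"dist",np.linalg.norm(L-S), "exp",2*.22*np.sin(.45))
# swivel axis from the two balls
mid=(L+S)/2;e=(S-L)/np.linalg.norm(S-L);nrm=np.array([e[1],-e[0]]);nrm*=np.sign(nrm[0])
A=mid+nrm*np.sqrt(.22**2-np.sum((S-L)**2)/4)
yaw=np.arctan2(nrm[1],nrm[0]);print("axis",A,"stand yaw",np.degrees(yaw))
# drawbar: points on bar top
Q=P[(P[:,2]>.135)&(P[:,2]<.25)&(np.hypot(*(P[:,:2]-A).T)<.28)&(np.abs(P[:,1]-.02)<.06)&(P[:,0]<A[0]-.02)]
def bar(Q):
    q=Q[:,:2]-A
    hs=np.linspace(-.7,.7,281)+yaw+np.pi
    # edges-balanced heading: centre of lateral extent beyond 0.1
    best=None
    for h in hs:
        d=np.array([np.cos(h),np.sin(h)]);s=q@d;l=q@np.array([-d[1],d[0]])
        m=(s>.05)&(np.abs(l)<.045);
        k=np.percentile(np.abs(l[m]),97)+ (1-m.mean())
        if best is None or k<best[0]:best=(k,h)
    h=best[1];d=np.array([np.cos(h),np.sin(h)]);return h,q@d,q@np.array([-d[1],d[0]])
h,s,l=bar(Q);print("swivel",h-yaw-np.pi,"heading",np.degrees(h))
for a in np.arange(.03,.27,.01):
    m=(s>a)&(s<a+.01)
    if m.sum()>5:print(round(a+.005,3),m.sum(),"l",np.round(np.percentile(l[m],[3,97]),3),"z",np.round(np.percentile(Q[m,2],[10,50,95]),4))
E
python3 fit.py
```

```text
L [ 0.52849871 -0.06126565] 0.018508505280539295 234 S [0.55065941 0.13094418] 0.012247512836221159 87 dist 0.1934831127105917 exp 0.1913848350089413
axis [0.7358669  0.01220839] stand yaw -6.576837817903616
swivel -0.03500000000000014 heading 171.4178098991385
0.035 61 l [-0.021  0.023] z [0.1368 0.1393 0.146 ]
0.045 83 l [-0.022  0.022] z [0.1375 0.1426 0.1478]
0.055 89 l [-0.022  0.022] z [0.1407 0.1447 0.1476]
0.065 93 l [-0.022  0.023] z [0.139  0.1471 0.1498]
0.075 100 l [-0.022  0.022] z [0.1397 0.15   0.1535]
0.085 149 l [-0.022  0.022] z [0.1411 0.1558 0.214 ]
0.095 382 l [-0.022  0.021] z [0.1508 0.1853 0.2102]
0.105 161 l [-0.024  0.022] z [0.1409 0.1589 0.1792]
0.115 189 l [-0.023  0.023] z [0.1396 0.1579 0.1824]
0.125 169 l [-0.023  0.022] z [0.1393 0.1558 0.1848]
0.135 135 l [-0.023  0.023] z [0.14   0.1579 0.1869]
0.145 168 l [-0.023  0.023] z [0.1433 0.1689 0.1943]
0.155 212 l [-0.025  0.024] z [0.1494 0.182  0.1976]
0.165 314 l [-0.024  0.023] z [0.1517 0.1826 0.1994]
0.175 190 l [-0.024  0.023] z [0.1535 0.1748 0.1962]
0.185 146 l [-0.028  0.028] z [0.1523 0.1818 0.1956]
0.195 229 l [-0.031  0.03 ] z [0.1522 0.1902 0.1981]
0.205 253 l [-0.032  0.031] z [0.1514 0.1854 0.2052]
0.215 279 l [-0.032  0.032] z [0.1543 0.19   0.2082]
0.225 285 l [-0.031  0.03 ] z [0.157  0.197  0.2102]
0.235 365 l [-0.031  0.03 ] z [0.1646 0.1867 0.2094]
0.245 315 l [-0.029  0.03 ] z [0.1585 0.1667 0.2097]
```

```bash
python3 -m inch '[[0.56,-0.67,0.1,0,0,0.037],[0.56,-0.67,0.1,0,0,0.037],[0.56,-0.67,0.1,0,0,0.037],[0.56,-0.67,0.1,0,0,0.037],[0.56,-0.67,0.1,0,0,0.037],[0.56,-0.67,0.1,0,0,0.037],[0.56,-0.67,0.1,0,0,0.037],[0.56,-0.67,0.1,0,0,0.037]]' -1 20
python3 -m inch '[[0.56,-0.67,0,0,0,0],[0.56,-0.67,0,0,0,0],[0.56,-0.67,0,0,0,0],[0.56,-0.67,0,0,0,0],[0.56,-0.67,0,0,0,0],[0.56,-0.67,0,0,0,0],[0.56,-0.67,0,0,0,0],[0.56,-0.67,0,0,0,0]]'
python3 -m inch '[[0.57,-0.68,0,0,0,0],[0.57,-0.68,0,0,0,0],[0.57,-0.68,0,0,0,0],[0.57,-0.68,0,0,0,0],[0.57,-0.68,0,0,0,0],[0.57,-0.68,0,0,0,0],[0.57,-0.68,0,0,0,0],[0.57,-0.68,0,0,0,0]]'
python3 - <<'E'
from h import *
s=bot.sense();print(s["ee_pos"],s["orientation"],s["force"])
im,d,X=cam("wrist");save(im,"pics/w1.png");np.savez("/tmp/w1.npz",im=im,X=X)
c=bot.camera_info("wrist");print(np.round(c["tool_from_camera"],3))
E
```

```text
clock: 0.77
ee_pos: [0.3436, 0.4215, 0.4351]
orientation: [-179.9, 0.2, 170.8]
force: [-0.2, 0.3, 0.3]
finger_gap: 0.001
finger_force: 0.0
clock: 1.43
ee_pos: [0.5097, 0.2213, 0.434]
orientation: [-179.9, 0.1, 170.9]
force: [0.2, 0.4, 0.2]
finger_gap: -0.005
finger_force: 0.0
clock: 2.1
ee_pos: [0.68, 0.0178, 0.4329]
orientation: [-179.8, -0.0, 171.1]
force: [-0.0, 0.3, -0.7]
finger_gap: 0.002
finger_force: 0.0
[0.68002594 0.01784332 0.43292399] [-1.79843207e+02 -2.10992200e-02  1.71083723e+02] [-0.04787678  0.33912079 -0.6552233 ]
[[-0.001 -0.956 -0.292  0.076]
 [ 1.    -0.001  0.002 -0.   ]
 [-0.002 -0.292  0.956  0.03 ]
 [ 0.     0.     0.     1.   ]]
```

View pics/w1.png

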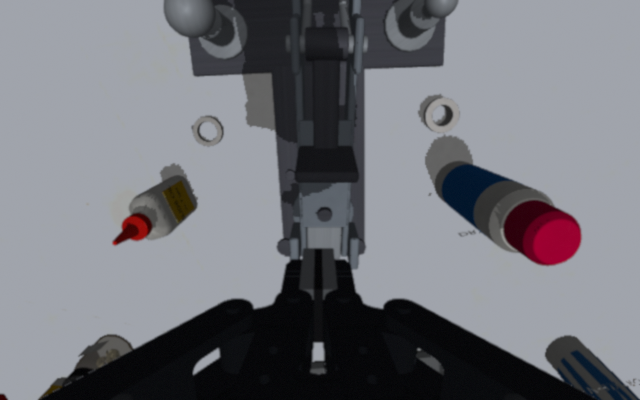

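The wrist view shows the paddle's top edge at about (297–358, 180), the shut fingertips at (320,255) between the column and the paddle, and both balls at the top (large on the left, small on the right). Next I measure the paddle and work out the arc.

```bash
cat > geo.py <<'E'
import numpy as np
A=np.array([.7359,.0122]);yaw=np.radians(-6.58)
def w(a,b,t,sw,l=0):  # bar-local (along, up) -> world
    s=a*np.cos(t)-b*np.sin(t);z=.11+a*np.sin(t)+b*np.cos(t);h=yaw+np.pi+sw
    return np.r_[A+s*np.array([np.cos(h),np.sin(h)])+l*np.array([-np.sin(h),np.cos(h)]),z]
def hd(x,y,th): # handle-frame (along from hinge, up) -> local
    return .175+x*np.cos(th)+y*np.sin(th), .03-x*np.sin(th)+y*np.cos(th)
E
python3 - <<'E'
from h import *; from geo import *
X=np.load("/tmp/w1.npz")["X"]
for u,v in[(300,168),(328,160),(355,168),(328,174),(328,178),(327,45),(325,213),(328,110),(190,12),(440,3)]:
    p=X[v,u];q=p[:2]-A;h=np.radians(171.42);print((u,v),np.round(p,4),"s,l",np.round([q@[np.cos(h),np.sin(h)],q@[-np.sin(h),np.cos(h)]],4))
t=.29;sw=-.035
print("pad top pred",w(*hd(-.065,.04,0),t,sw))
for th in np.arange(0,.96,.15):
    p=w(*hd(-.0685,.02,th),t,sw); print(round(th,2),np.round(p,4), "s",np.round(np.linalg.norm(p[:2]-A),4))
E
```

```text
(300, 168) [0.6426 0.0129 0.2093] s,l [0.0923 0.0132]
(328, 160) [0.6427 0.0293 0.1978] s,l [ 0.0947 -0.003 ]
(355, 168) [0.6474 0.0437 0.2095] s,l [ 0.0922 -0.0179]
(328, 174) [0.6474 0.0281 0.2144] s,l [ 0.0899 -0.0025]
(328, 178) [0.6498 0.0278 0.2135] s,l [ 0.0874 -0.0026]
(327, 45) [0.5796 0.0381 0.1969] s,l [ 0.1584 -0.0023]
(325, 213) [0.6925 0.0209 0.1476] s,l [ 0.0442 -0.0021]
(328, 110) [0.6147 0.0338 0.1833] s,l [ 0.1231 -0.0033]
(190, 12) [ 0.5333 -0.0527  0.1283] s,l [0.1906 0.0944]
(440, 3) [0.5541 0.1275 0.1212] s,l [ 0.1969 -0.0869]
pad top pred [0.65146666 0.02494726 0.20853182]
0.0 [0.6491 0.0253 0.1884] s 0.0878
0.15 [0.6484 0.0254 0.199 ] s 0.0885
0.3 [0.6461 0.0258 0.2095] s 0.0908
0.45 [0.6423 0.0263 0.2194] s 0.0947
0.6 [0.637  0.0271 0.2287] s 0.1
0.75 [0.6305 0.0281 0.2371] s 0.1066
0.9 [0.6228 0.0293 0.2444] s 0.1144
```

```bash
python3 -m inch '[[0,0.017,-0.05,0,0,0],[0,0.017,-0.1,0,0,0],[0,0.017,-0.15,0,0,0],[0,0.017,-0.19,0,0,0],[0,0.017,-0.22,0,0,0],[0,0.017,-0.233,0,0,0],[0,0.017,-0.233,0,0,0],[0,0.017,-0.233,0,0,0]]'
python3 -m inch '[[-0.033,0.005,0,0,0,0],[-0.059,0.009,0.027,0,0,0],[-0.073,0.011,0.06,0,0,0],[-0.086,0.013,0.087,0,0,0],[-0.102,0.015,0.113,0,0,0],[-0.122,0.018,0.14,0,0,0],[-0.142,0.021,0.163,0,0,0],[-0.155,0.023,0.177,0,0,0]]'
python3 - <<'E'
from h import *
s=bot.sense();print(s["ee_pos"],s["orientation"],s["force"])
im,d,X=cam("scene");np.savez("/tmp/s2.npz",im=im,X=X)
im2,d,X=cam("side");np.savez("/tmp/d2.npz",im=im2,X=X)
o=np.hstack([cv2.resize(im[120:270,250:450],(400,300)),cv2.resize(im2[120:270,210:410],(400,300))]);save(o,"pics/s2.png")
E
```

```text
clock: 2.82
ee_pos: [0.6783, 0.0274, 0.3653]
orientation: [180.0, 0.0, 171.5]
force: [0.3, 0.3, 0.3]
finger_gap: 0.002
finger_force: 0.0
clock: 3.48
ee_pos: [0.6312, 0.0331, 0.4195]
orientation: [180.0, 0.1, 171.4]
force: [0.3, 0.0, -1.2]
finger_gap: 0.003
finger_force: 0.5
[0.63121996 0.03310689 0.4195392 ] [1.79982363e+02 8.50409815e-02 1.71384505e+02] [ 0.28041622  0.04441109 -1.18827975]
```

View pics/s2.png

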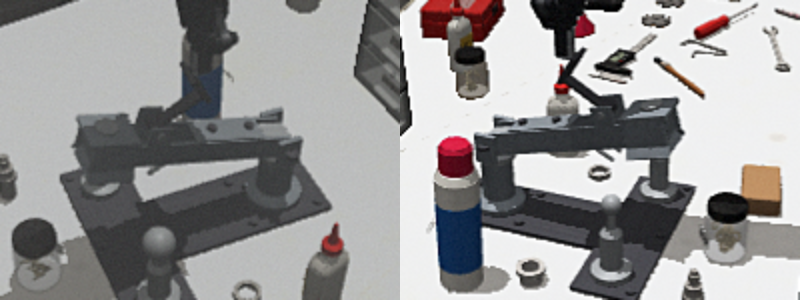

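The handle is well up in both crops (paddle at about (205,85) left and (572,62) right), but maybe not at its stop. I'll push on gently and watch the force.

```bash
python3 -m inch '[[-0.004,0.0005,0.003,0,0,0],[-0.008,0.001,0.005,0,0,0],[-0.012,0.002,0.008,0,0,0],[-0.016,0.0025,0.011,0,0,0],[-0.02,0.003,0.013,0,0,0],[-0.02,0.003,0.013,0,0,0],[-0.02,0.003,0.013,0,0,0],[-0.02,0.003,0.013,0,0,0]]'
python3 -m inch '[[-0.004,0.0005,0.003,0,0,0],[-0.008,0.001,0.005,0,0,0],[-0.012,0.002,0.008,0,0,0],[-0.016,0.0025,0.011,0,0,0],[-0.016,0.0025,0.011,0,0,0],[-0.016,0.0025,0.011,0,0,0],[-0.016,0.0025,0.011,0,0,0],[-0.016,0.0025,0.011,0,0,0]]'
cat > st.py <<'E'
from h import *; from geo import *
from scipy.optimize import least_squares
# estimate tilt, swivel from bar top / head top, and handle angle from points above the bar
def est(names=("scene","side"),sw0=-.035,t0=.29,excl=None):
    P=[]
    for n in names:
        im,d,X=cam(n);np.savez("/tmp/last_%s.npz"%n,im=im,X=X);P.append(X.reshape(-1,3))
    P=np.vstack(P);P=P[np.isfinite(P[:,0])&(P[:,2]>.05)]
    best=[]
    def loc(sw,t):
        h=yaw+np.pi+sw;q=P[:,:2]-A;s=q@[np.cos(h),np.sin(h)];l=q@[-np.sin(h),np.cos(h)];z=P[:,2]-.11
        return s*np.cos(t)+z*np.sin(t),l,-s*np.sin(t)+z*np.cos(t)
    sw,t=sw0,t0
    for it in range(6):
        a,l,b=loc(sw,t)
        m=(a>.205)&(a<.255)&(abs(l)<.028)&(abs(b-.03)<.015)   # roof + boss
        m2=(a>.05)&(a<.09)&(abs(l)<.018)&(abs(b-.018)<.012)
        dt=np.median(b[m]-.0285)/.225; t+=dt*.8
        e=(a>.2)&(a<.25)&(abs(l)<.045)&(abs(b)<.02)
        mid=(np.percentile(l[e],2)+np.percentile(l[e],98))/2; sw+=mid/.22*.8
    a,l,b=loc(sw,t)
    # handle: search angle so that lever+paddle profile points match
    m=(abs(l)<.02)&(b>.042)&(a>.08)&(a<.18)&(b<.13);x=a[m]-.175;y=b[m]-.03
    def cnt(th):
        u=x*np.cos(th)-y*np.sin(th);v=x*np.sin(th)+y*np.cos(th)
        return ((u>-.071)&(u<-.0)&(abs(v)<.0055)|(abs(u+.065)<.0055)&(v>0)&(v<.042)).sum()
    ths=np.arange(-.1,1.05,.01);c=[cnt(q) for q in ths];i=int(np.argmax(c))
    print("swivel %.3f tilt %.3f (bar-top resid %.4f) handle %.2f (%d/%d)"%(sw,t,np.median(b[m2]-.018) if m2.any() else 9,ths[i],c[i],m.sum()))
    return sw,t
E
python3 -c "
from st import *
est();print(bot.sense()['force'])"
```

```text
clock: 4.25
ee_pos: [0.6258, 0.034, 0.4218]
orientation: [180.0, -0.0, 171.4]
force: [1.3, 0.5, 3.6]
finger_gap: 0.002
finger_force: 1.3
clock: 4.92
ee_pos: [0.621, 0.0344, 0.4251]
orientation: [-180.0, -0.0, 171.4]
force: [1.7, -0.6, 0.5]
finger_gap: -0.001
finger_force: 1.3
swivel -0.040 tilt 0.259 (bar-top resid 0.0007) handle 0.91 (408/592)
[ 2.66480702 -1.14431687  0.38625039]
```

The handle is at about 0.90, against its stop, and the tilt is about 0.26. Now the fingers go round to the +y side of the head.

```bash
python3 -m inch '[[0.03,0,0.08,0,0,0],[0.03,0.05,0.18,0,0,0],[0.0,0.15,0.2,0,0,0],[-0.1,0.262,0.2,0,0,0],[-0.2,0.262,0.2,0,0,0],[-0.3,0.262,0.2,0,0,0],[-0.325,0.262,0.2,0,0,0],[-0.325,0.262,0.2,0,0,0]]'
python3 -m inch '[[0,0,-0.1,0,0,0],[0,0,-0.2,0,0,0],[0,0,-0.3,0,0,0],[0,0,-0.4,0,0,0],[0,0,-0.48,0,0,0],[0,0,-0.513,0,0,0],[0,0,-0.513,0,0,0],[0,0,-0.513,0,0,0]]'
python3 - <<'E'
from st import *
p=bot.sense();print(p["ee_pos"],p["orientation"],p["force"])
sw,t=est(sw0=-.04,t0=.26)
E
```

```text
clock: 5.68
ee_pos: [0.5209, 0.1137, 0.4851]
orientation: [-180.0, -0.2, 171.5]
force: [1.1, -0.5, 0.8]
finger_gap: 0.0
finger_force: 0.0
clock: 6.35
ee_pos: [0.5245, 0.1131, 0.3313]
orientation: [-180.0, -0.0, 171.3]
force: [-0.0, -0.9, 0.3]
finger_gap: -0.004
finger_force: 0.0
[0.5244595  0.11305172 0.33127672] [-1.79988343e+02 -4.53832716e-04  1.71333006e+02] [-0.03985068 -0.89164284  0.30425673]
swivel -0.034 tilt 0.256 (bar-top resid 0.0009) handle 0.91 (428/437)
```

```bash
python3 -m inch '[[-0.011,-0.025,0,0,0,0.011],[-0.022,-0.05,0,0,0,0.022],[-0.031,-0.0755,0,0,0,0.033],[-0.04,-0.101,0,0,0,0.044],[-0.048,-0.1275,0,0,0,0.056],[-0.0545,-0.154,0,0,0,0.067],[-0.06,-0.18,0,0,0,0.078],[-0.065,-0.207,0,0,0,0.089]]'
python3 - <<'E'
from st import *
p=bot.sense();print(p["ee_pos"],p["orientation"],p["force"])
sw,t=est(sw0=.12,t0=.26)
r0=p["ee_pos"][:2]-A
for k in range(1,13):
    f=np.radians(2*k);c,s=np.cos(f),np.sin(f);print(2*k,np.round((np.array([[c,-s],[s,c]])@r0-r0)/.3,3),round(2*k/180,3))
E
```

```text
clock: 7.12
ee_pos: [0.5047, 0.0516, 0.3334]
orientation: [179.9, 0.3, -172.5]
force: [-0.3, 0.9, -0.4]
finger_gap: -0.002
finger_force: 0.7
[0.50469121 0.05161955 0.3333518 ] [ 179.94231539    0.28243505 -172.4683191 ] [-0.2780156   0.93610207 -0.43828837]
swivel 0.104 tilt 0.257 (bar-top resid 0.0003) handle 0.92 (369/376)
2 [-0.004 -0.027] 0.011
4 [-0.007 -0.054] 0.022
6 [-0.01  -0.081] 0.033
8 [-0.011 -0.109] 0.044
10 [-0.011 -0.136] 0.056
12 [-0.01  -0.163] 0.067
14 [-0.009 -0.19 ] 0.078
16 [-0.006 -0.218] 0.089
18 [-0.003 -0.245] 0.1
20 [ 0.002 -0.272] 0.111
22 [ 0.007 -0.298] 0.122
24 [ 0.013 -0.325] 0.133
```

```bash
python3 -m inch '[[-0.004,-0.027,0,0,0,0.011],[-0.007,-0.054,0,0,0,0.022],[-0.01,-0.081,0,0,0,0.033],[-0.011,-0.109,0,0,0,0.044],[-0.011,-0.136,0,0,0,0.056],[-0.01,-0.163,0,0,0,0.067],[-0.009,-0.19,0,0,0,0.078],[-0.006,-0.218,0,0,0,0.089]]'
python3 - <<'E'
from st import *
p=bot.sense();print(p["ee_pos"],p["orientation"],p["force"])
sw,t=est(sw0=.38,t0=.26)
r0=p["ee_pos"][:2]-A
for k in (1,2,3,4,5,6):
    f=np.radians(k);c,s=np.cos(f),np.sin(f);print(k,np.round((np.array([[c,-s],[s,c]])@r0-r0)/.3,3),round(k/180,3))
E
```

```text
clock: 7.88
ee_pos: [0.503, -0.0134, 0.3328]
orientation: [-180.0, 0.2, -156.5]
force: [0.5, 1.0, 1.3]
finger_gap: 0.005
finger_force: 1.2
[ 0.50303521 -0.01339078  0.33276903] [-179.96709575    0.22443116 -156.46880854] [0.49733005 1.01068581 1.29268447]
swivel 0.375 tilt 0.260 (bar-top resid -0.0000) handle 0.91 (387/400)
1 [ 0.002 -0.014] 0.006
2 [ 0.003 -0.027] 0.011
3 [ 0.006 -0.041] 0.017
4 [ 0.008 -0.054] 0.022
5 [ 0.01  -0.067] 0.028
6 [ 0.013 -0.081] 0.033
```

```bash
python3 -m inch '[[0.002,-0.014,0,0,0,0.006],[0.003,-0.027,0,0,0,0.011],[0.006,-0.041,0,0,0,0.017],[0.008,-0.054,0,0,0,0.022],[0.009,-0.062,0,0,0,0.0255],[0.009,-0.062,0,0,0,0.0255],[0.009,-0.062,0,0,0,0.0255],[0.009,-0.062,0,0,0,0.0255]]'
python3 - <<'E'
from st import *
p=bot.sense();print(p["ee_pos"],p["orientation"],p["force"])
sw,t=est(sw0=.45,t0=.26)
print("socket now",w(.22,0,t,sw),"boss",w(.234,.033,t,sw),"seated boss",w(.234,.033,0,sw))
a=np.load("/tmp/last_scene.npz")["im"];b=np.load("/tmp/last_side.npz")["im"]
save(np.hstack([cv2.resize(a[120:300,250:450],(400,360)),cv2.resize(b[110:290,210:410],(400,360))]),"pics/s3.png")
E
```

```text
clock: 8.65
ee_pos: [0.5049, -0.0331, 0.3312]
orientation: [-180.0, -0.0, -152.0]
force: [1.7, 0.2, 1.2]
finger_gap: -0.005
finger_force: 0.7
[ 0.50490268 -0.03314561  0.33115669] [-1.79980046e+02 -2.73206882e-02 -1.52017141e+02] [1.73180447 0.24587312 1.20294612]
swivel 0.457 tilt 0.255 (bar-top resid -0.0001) handle 0.91 (391/405)
socket now [ 0.53535587 -0.05923932  0.16548402] boss [ 0.53043399 -0.06099263  0.2009481 ] seated boss [ 0.51546855 -0.06632372  0.143     ]
```

View pics/s3.png

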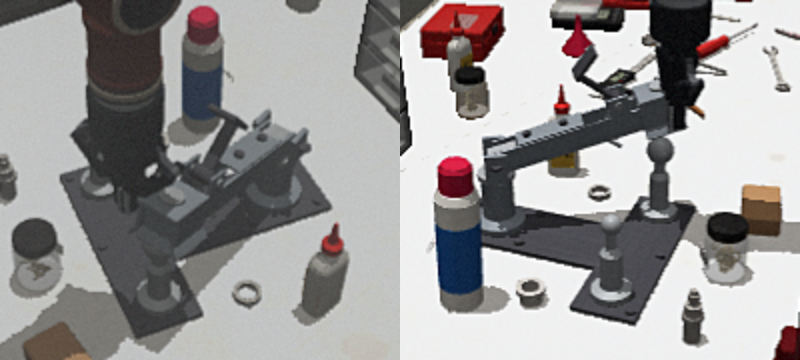

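The side crop shows the head over the large ball at about (660,145), with the handle up. Now I move above the boss and start lowering.

```bash
python3 -m inch '[[-0.01,0.03,0.02,0,0,0],[-0.015,0.04,0.12,0,0,0],[-0.015,0.04,0.22,0,0,-0.02],[0,0.02,0.263,0,0,-0.047],[0.03,-0.05,0.263,0,0,-0.047],[0.076,-0.096,0.263,0,0,-0.047],[0.076,-0.096,0.263,0,0,-0.047],[0.076,-0.096,0.263,0,0,-0.047]]'
python3 -m inch '[[0,0,-0.09,0,0,0],[0,0,-0.12,0,0,0],[-0.009,-0.003,-0.146,0,0,0],[-0.019,-0.007,-0.175,0,0,0],[-0.028,-0.01,-0.206,0,0,0],[-0.036,-0.013,-0.236,0,0,0],[-0.036,-0.013,-0.236,0,0,0],[-0.036,-0.013,-0.236,0,0,0]]'
python3 - <<'E'
from st import *
p=bot.sense();print(p["ee_pos"],p["orientation"],p["force"])
sw,t=est(sw0=.455,t0=.12)
E
```

```text
clock: 9.42
ee_pos: [0.5273, -0.0618, 0.4098]
orientation: [180.0, -0.1, -160.5]
force: [-0.2, 0.4, 0.3]
finger_gap: -0.002
finger_force: 0.0
clock: 10.08
ee_pos: [0.5168, -0.0605, 0.3425]
orientation: [179.7, 0.3, -160.2]
force: [-1.8, 6.5, 9.6]
finger_gap: 0.005
finger_force: 5.0
[ 0.51678338 -0.06049177  0.3424592 ] [ 179.69763966    0.28958687 -160.19343934] [-1.77377657  6.52771305  9.55367707]
swivel 0.471 tilt 0.105 (bar-top resid 0.0005) handle 0.91 (394/412)
```

```bash
python3 - <<'E'
from st import *
a=np.load("/tmp/last_scene.npz")["im"];b=np.load("/tmp/last_side.npz")["im"]
save(np.hstack([cv2.resize(a[150:280,270:370],(400,520),interpolation=3),cv2.resize(b[130:260,300:400],(400,520),interpolation=3)]),"pics/s4.png")
E
```

```text
(no output)
```

View pics/s4.png

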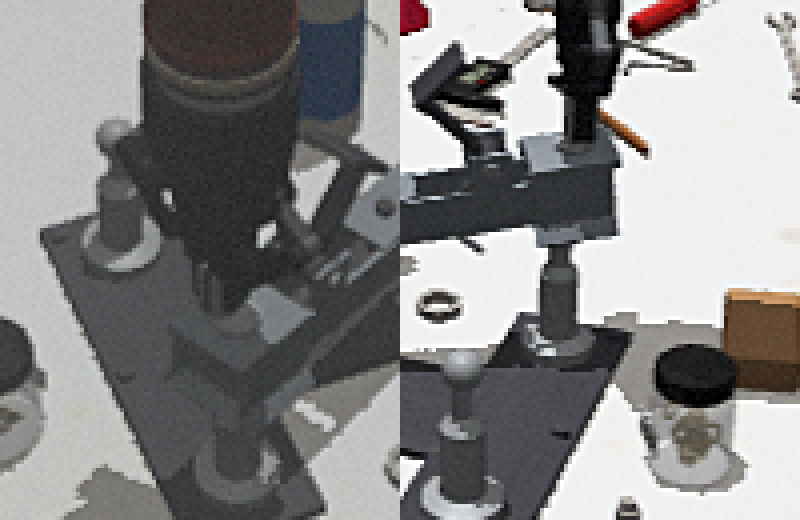

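The head is part-way onto the ball, but there is a 6.5 N side load. I'll lift off and check the alignment before going on.

```bash
python3 -m inch '[[0,0,0.03,0,0,0],[0,0,0.08,0,0,0],[0,0,0.15,0,0,0],[0,0,0.22,0,0,0],[0,0,0.22,0,0,0],[0,0,0.22,0,0,0],[0,0,0.22,0,0,0],[0,0,0.22,0,0,0]]'
python3 - <<'E'
from st import *
p=bot.sense();print(p["ee_pos"],p["force"])
for n in (("scene","side"),("scene",),("side",)):
    sw,t=est(n,sw0=.465,t0=.105)
print("boss",w(.234,.033,t,.465))
# boss & bar centreline from wrist
im,d,X=cam("wrist");save(im,"pics/w5.png");np.savez("/tmp/w5.npz",im=im,X=X)
P=np.vstack([np.load("/tmp/last_%s.npz"%n)["X"].reshape(-1,3) for n in("scene","side")]+[X[:, :].reshape(-1,3)])
for nm,Q in (("scene",P[:256000]),("side",P[256000:512000]),("wrist",P[512000:])):
    q=Q[:,:2]-A;h=yaw+np.pi+.455;s=q@[np.cos(h),np.sin(h)];l=q@[-np.sin(h),np.cos(h)]
    z=Q[:,2]
    m=(s>.19)&(s<.26)&(abs(l)<.04)&(z>.157)&(z<.18);
    print(nm,"headtop",m.sum(),np.round(np.percentile(l[m],[2,50,98]),4) if m.sum()>5 else "", end=" ")
    for a,b in((.06,.08),(.12,.14)):
        m=(s>a)&(s<b)&(abs(l)<.04)&(z>.12)&(z<.16);print(np.round(np.percentile(l[m],[2,98]),4) if m.sum()>5 else "",end=" ")
    print()
E
```

```text
clock: 10.85
ee_pos: [0.5164, -0.0656, 0.4043]
orientation: [179.9, -0.1, -160.5]
force: [-0.8, 0.2, -0.4]
finger_gap: -0.003
finger_force: 0.0
[ 0.51637524 -0.06560798  0.40430672] [-0.75114617  0.18244329 -0.41039767]
swivel 0.467 tilt 0.099 (bar-top resid 0.0005) handle 0.90 (370/394)
swivel 0.495 tilt 0.099 (bar-top resid 0.0002) handle 0.93 (224/230)
swivel 0.341 tilt 0.095 (bar-top resid -0.0001) handle 0.86 (132/153)
boss [ 0.52004986 -0.06662994  0.16513218]
scene headtop 529 [-0.0197  0.0074  0.0307] [-0.0135  0.0235] [-0.0115  0.0244] 
side headtop 235 [-0.0263 -0.0075  0.0251] [-0.0234  0.0162] [-0.0233  0.019 ] 
wrist headtop 5961 [-0.0235  0.0015  0.0262]
```

View pics/w5.png

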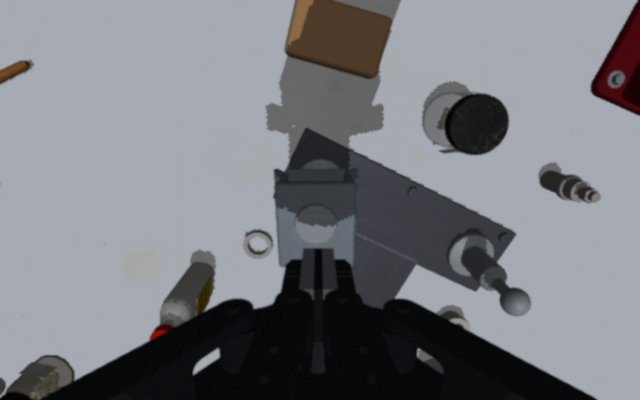

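The wrist view shows the head centred under the fingers (boss at (316,224), tips at column 320), and its edges give a swivel of about 0.46. Now I press again, slowly.

```bash
python3 -m inch '[[0,0,-0.08,0,0,0],[0,0,-0.15,0,0,0],[0,0,-0.2,0,0,0],[0,0,-0.215,0,0,0],[0,0,-0.222,0,0,0],[0,0,-0.228,0,0,0],[0,0,-0.232,0,0,0],[0,0,-0.232,0,0,0]]'
python3 -m inch '[[0,0,-0.004,0,0,0],[-0.001,0,-0.008,0,0,0],[-0.002,0,-0.012,0,0,0],[-0.002,0,-0.016,0,0,0],[-0.003,-0.001,-0.02,0,0,0],[-0.003,-0.001,-0.02,0,0,0],[-0.003,-0.001,-0.02,0,0,0],[-0.003,-0.001,-0.02,0,0,0]]'
python3 - <<'E'
from st import *
p=bot.sense();print(p["ee_pos"],p["orientation"],p["force"],p["wrist_torque"])
est(sw0=.46,t0=.09)
E
```

```text
clock: 11.77
ee_pos: [0.5163, -0.0651, 0.3365]
orientation: [179.9, -0.1, -160.4]
force: [-0.8, -0.3, 1.5]
finger_gap: -0.005
finger_force: 0.5
clock: 12.43
ee_pos: [0.5163, -0.0657, 0.3301]
orientation: [-180.0, 0.1, -160.4]
force: [-1.6, 0.8, 4.7]
finger_gap: -0.001
finger_force: 1.9
[ 0.51627002 -0.06570044  0.33013016] [-1.79989584e+02  5.28788630e-02 -1.60447998e+02] [-1.64965745  0.83765975  4.68903553] [ 0.28764356  0.42532601 -0.01268204]
swivel 0.458 tilt 0.053 (bar-top resid 0.0008) handle 0.91 (387/414)
```

```bash
python3 -m inch '[[-0.001,0,-0.005,0,0,0],[-0.002,0,-0.011,0,0,0],[-0.003,-0.001,-0.017,0,0,0],[-0.004,-0.001,-0.023,0,0,0],[-0.004,-0.001,-0.029,0,0,0],[-0.005,-0.002,-0.035,0,0,0],[-0.005,-0.002,-0.04,0,0,0],[-0.005,-0.002,-0.04,0,0,0]]'
python3 -m inch '[[0,0,-0.005,0,0,0],[0,0,-0.01,0,0,0],[0,0,-0.015,0,0,0],[0,0,-0.02,0,0,0],[0,0,-0.025,0,0,0],[0,0,-0.03,0,0,0],[0,0,-0.03,0,0,0],[0,0,-0.03,0,0,0]]'
python3 - <<'E'
from st import *
p=bot.sense();print(p["ee_pos"],p["orientation"],p["force"],p["wrist_torque"])
est(sw0=.46,t0=.02)
E
```

```text
clock: 13.2
ee_pos: [0.5146, -0.0666, 0.3171]
orientation: [-180.0, -0.0, -160.4]
force: [-0.7, -0.2, 1.3]
finger_gap: 0.001
finger_force: 0.2
clock: 13.87
ee_pos: [0.5142, -0.0667, 0.3147]
orientation: [-179.9, 0.1, -160.5]
force: [-12.4, 1.7, 42.8]
finger_gap: -0.002
finger_force: 21.0
[ 0.51420767 -0.06665044  0.31465416] [-1.79867419e+02  8.28449004e-02 -1.60485779e+02] [-12.42200669   1.67901512  42.79714867] [0.451082   2.90951323 0.04079376]
swivel 0.455 tilt -0.010 (bar-top resid 0.0004) handle 0.91 (387/420)
```

Seated: it stops hard at the expected height with the handle up. Now I release, raise the tool and check.

```bash
python3 -m inch '[[0,0,0.03,0,0,0],[0,0,0.08,0,0,0],[0,0,0.15,0,0,0],[0,0,0.217,0,0,0],[0.05,0.018,0.217,0,0,0],[0.1,0.036,0.217,0,0,0],[0.135,0.048,0.217,0,0,0],[0.135,0.048,0.217,0,0,0]]'
python3 - <<'E'
from st import *
p=bot.sense();print(p["ee_pos"],p["orientation"],p["force"])
sw,t=est(sw0=.455,t0=0)
h=yaw+np.pi+.455;q=p["ee_pos"][:2]-A;print("s,l",q@[np.cos(h),np.sin(h)],q@[-np.sin(h),np.cos(h)],"tip",p["ee_pos"][2]-.173)
E
```

```text
clock: 14.63
ee_pos: [0.5569, -0.0516, 0.3734]
orientation: [-179.9, 0.2, -160.4]
force: [0.6, -0.3, 0.1]
finger_gap: -0.003
finger_force: 0.0
[ 0.55691762 -0.05160126  0.37344491] [-1.79935823e+02  1.66129004e-01 -1.60389054e+02] [ 0.5630856  -0.33123169  0.1301023 ]
swivel 0.456 tilt -0.009 (bar-top resid 0.0005) handle 0.90 (310/344)
s,l 0.1900134420566655 0.0004307248568344765 tip 0.20044491380595697
```

```bash
python3 -m inch '[[0.028,0.01,0.007,0,0,0],[0.069,0.0245,0.003,0,0,0],[0.1,0.036,-0.007,0,0,0],[0.132,0.047,-0.023,0,0,0],[0.16,0.057,-0.047,0,0,0],[0.185,0.066,-0.07,0,0,0],[0.206,0.073,-0.1,0,0,0],[0.206,0.073,-0.1,0,0,0]]'
python3 - <<'E'
from st import *
p=bot.sense();print(p["ee_pos"],p["orientation"],p["force"])
sw,t=est(sw0=.455,t0=0)
h=yaw+np.pi+.455;q=p["ee_pos"][:2]-A;print("s,l",q@[np.cos(h),np.sin(h)],q@[-np.sin(h),np.cos(h)],"tip",p["ee_pos"][2]-.173)
E
```

```text
clock: 15.4
ee_pos: [0.6173, -0.0292, 0.3409]
orientation: [179.9, -0.2, -160.4]
force: [-0.2, 0.3, -0.4]
finger_gap: 0.002
finger_force: 0.0
[ 0.6172825  -0.02924453  0.34094477] [ 1.79881047e+02 -1.63605364e-01 -1.60389360e+02] [-0.19834642  0.34015653 -0.41603344]
swivel 0.454 tilt -0.008 (bar-top resid 0.0005) handle 0.58 (149/508)
s,l 0.1256483428538555 -0.0005051493317704023 tip 0.16794477382668316
```

```bash
python3 -m inch '[[-0.01,-0.004,0.04,0,0,0],[-0.01,-0.004,0.1,0,0,0],[0,0,0.19,0,0,0],[0.025,0.009,0.2,0,0,0],[0.049,0.0175,0.2,0,0,0],[0.049,0.0175,0.2,0,0,0],[0.049,0.0175,0.2,0,0,0],[0.049,0.0175,0.2,0,0,0]]'
python3 - <<'E'
from st import *
sw,t=est(sw0=.455,t0=0)
p=bot.sense();h=yaw+np.pi+.455;q=p["ee_pos"][:2]-A;print("s,l",q@[np.cos(h),np.sin(h)],q@[-np.sin(h),np.cos(h)],"tip",p["ee_pos"][2]-.173,p["force"])
E
```

```text
clock: 16.17
ee_pos: [0.631, -0.0251, 0.4029]
orientation: [180.0, -0.1, -160.5]
force: [-0.1, 0.1, -0.5]
finger_gap: 0.005
finger_force: 0.0
swivel 0.455 tilt -0.008 (bar-top resid 0.0006) handle 0.06 (198/250)
s,l 0.1112906567351626 0.0002548347743360069 tip 0.2299367290044047 [-0.16164409  0.61752565 -0.23572546]
```

```bash
python3 -m inch '[[0,0,-0.08,0,0,0],[0,0,-0.13,0,0,0],[0,0,-0.15,0,0,0],[0,0,-0.158,0,0,0],[0,0,-0.166,0,0,0],[0,0,-0.172,0,0,0],[0,0,-0.172,0,0,0],[0,0,-0.172,0,0,0]]'
python3 -m inch '[[0,0,-0.004,0,0,0],[0,0,-0.008,0,0,0],[0,0,-0.012,0,0,0],[0,0,-0.012,0,0,0],[0,0,-0.012,0,0,0],[0,0,-0.012,0,0,0],[0,0,-0.012,0,0,0],[0,0,-0.012,0,0,0]]'
```

```text
clock: 16.93
ee_pos: [0.6317, -0.0248, 0.3534]
orientation: [-180.0, 0.1, -160.5]
force: [-1.4, 0.2, 2.8]
finger_gap: 0.003
finger_force: 1.7
clock: 17.6
ee_pos: [0.6317, -0.0248, 0.3524]
orientation: [-179.9, 0.2, -160.5]
force: [-5.3, -0.2, 14.8]
finger_gap: -0.003
finger_force: 7.2
```

```bash
python3 -m inch '[[0,0,0.05,0,0,0],[0,0,0.12,0,0,0],[0,0,0.2,0,0,0],[0,0,0.3,0,0,0],[0,0,0.4,0,0,0],[0,0,0.45,0,0,0],[0,0,0.45,0,0,0],[0,0,0.45,0,0,0]]'
python3 - <<'E'
from st import *
est(sw0=.455,t0=0);print(bot.sense()["force"])
a=np.load("/tmp/last_scene.npz")["im"];b=np.load("/tmp/last_side.npz")["im"]
save(np.hstack([cv2.resize(a[120:320,230:430],(400,400)),cv2.resize(b[110:310,210:410],(400,400))]),"pics/s6.png")
E
```

```text
clock: 18.27
ee_pos: [0.6315, -0.025, 0.4842]
orientation: [-179.9, 0.1, -160.5]
force: [-0.1, 0.0, 0.4]
finger_gap: 0.0
finger_force: 0.0
swivel 0.455 tilt -0.007 (bar-top resid 0.0007) handle 0.03 (195/202)
[-0.15390689 -0.26992046  0.45291274]
```

View pics/s6.png

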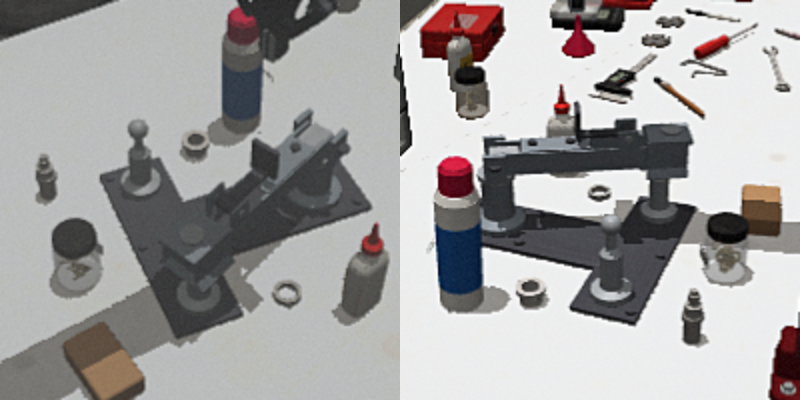

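The coupler is level on the large ball and the handle lies flat: head at (680,150), paddle at (578,118) in the right crop. The bystanders haven't moved. One firmer press will make sure the handle is fully down.

```bash
python3 -m inch '[[0,0,-0.1,0,0,0],[0,0,-0.2,0,0,0],[0,0,-0.3,0,0,0],[0,0,-0.38,0,0,0],[0,0,-0.42,0,0,0],[0,0,-0.435,0,0,0],[0,0,-0.445,0,0,0],[0,0,-0.45,0,0,0]]'
python3 -m inch '[[0,0,-0.004,0,0,0],[0,0,-0.008,0,0,0],[0,0,-0.01,0,0,0],[0,0,-0.01,0,0,0],[0,0,-0.01,0,0,0],[0,0,-0.01,0,0,0],[0,0,-0.01,0,0,0],[0,0,-0.01,0,0,0]]'
python3 -m inch '[[0,0,0.05,0,0,0],[0,0,0.12,0,0,0],[0,0,0.2,0,0,0],[0,0,0.3,0,0,0],[0,0,0.4,0,0,0],[0,0,0.45,0,0,0],[0,0,0.45,0,0,0],[0,0,0.45,0,0,0]]'
python3 -c "
from st import *
est(sw0=.455,t0=0)"
```

```text
clock: 19.03
ee_pos: [0.63, -0.0249, 0.3515]
orientation: [179.9, -0.3, -160.5]
force: [-12.3, 0.1, 27.6]
finger_gap: 0.001
finger_force: 13.8
clock: 19.7
ee_pos: [0.6298, -0.0249, 0.3511]
orientation: [180.0, -0.2, -160.5]
force: [-13.2, -0.4, 31.2]
finger_gap: 0.0
finger_force: 15.6
clock: 20.37
ee_pos: [0.6314, -0.025, 0.4796]
orientation: [180.0, -0.1, -160.5]
force: [0.4, -0.7, -0.9]
finger_gap: 0.004
finger_force: 0.0
swivel 0.457 tilt -0.008 (bar-top resid 0.0005) handle 0.02 (190/199)
```

```bash
python3 -c "
from station import bot
print(bot.hand_in())"
```

```text
the job is handed in; nothing more can be done
None
```

The job is handed in: by camera and force checks, the drawbar is seated on the larger ball with the lock handle pressed down to its stop, the gripper is clear, and the loose things near the stand look unmoved (20.4 s used of 64 s; one press on the head boss reached 43 N at the fingertips).

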